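# Refit a dry-block heater's lid: hold the hinge lined up for the pin

### The arm

A 6-joint arm with a two-finger parallel gripper is mounted at the origin on the work surface; the furniture and walls round the work are solid. World frame = base frame: x ahead of the robot, y to its left, z up, the work surface at z = 0. Lengths are in m, angles in rad, forces in N, time in s.
With the tool pointing down it reaches from about 0.35 to 0.975 m from the base axis. Payload 4.9 kg.
Tool frame: the origin (TCP) lies at the very end of the fingers, on their centre line; the grasp point (between the pads) lies ctrl.grip_point_offset behind it (ctrl.grip_point_offset is the distance from the TCP to the grasp point, in m); z points along the fingers, y is the line along which they close (so a half turn about z gives the same grasp; the last joint's range is limited). The gripper opens to 85 mm and grips with 20 to 120 N. Pads are 22 mm wide; open, the fingers measure 114 mm over their backs; the gripper's body (76 mm by 85 mm) begins 54 mm behind the grasp point. The pads swing forward as they close: fully open they stand 13 mm farther back than shut.
Start: joints at [1.18, 0.053, 1.613, -0, 1.476, -0.119], TCP at [0.168, 0.602, 0.231] pointing down, gripper open.
Joint ranges: [-3.01, 3.01], [-1.01, 2.22], [0.06, 2.58], [-1.02, 4.17], [0.09, 2.62], [-3.14, 3.14]. Speed limits (rad/s): [2.57, 2.57, 3.14, 3.14, 3.14, 3.14].

### API

Orientations are given as a rotation vector (axis times angle).
In Python, from station import ctrl gives the robot as it stands. The module is installed in compiled form; this text tells all that it offers.
- The arm moves only by the tool drive_tool, never from a script. Its argument "steps" is a list of rows, each an object with "translation": the shift along the tool's x, y, z normalised to -1 to 1, where 1 is 4 cm, a list of three; "angular": the turn, a rotation vector about the tool's x, y, z normalised to -1 to 1, where 1 is 8 degrees, a list of three; "gripper": the opening, from 0 (shut) to 1 (fully open). In form: [{"translation": [dx, dy, dz], "angular": [wx, wy, wz], "gripper": gripper}, ...]. A call has 1 to 8 rows; each row shifts and turns the commanded pose from where the row before left it, along the tool's axes as they then stand; what a row does not reach is not made up. A row lasts 1/8 s, in which the tool goes at most 62.5 mm and 10.7 degrees, less where a joint would pass 70% of its speed; a pose out of reach is approached as far as the arm can. A call with a number of a shift or a turn outside -1 to 1 is refused whole. A call with a gripper value outside its range is refused whole. The fingers move at their own pace and stop on an object; "force" is the grip in N (left out, the last holds). Time passes only in rows, so rows that do not move let the fingers close. It gives the time, the measured TCP pose, the force, the opening and the grip force at its end, in the units of the state.
- ctrl.get_obs(): the state, without advancing time (a new reading comes with each control period).
- ctrl.get_image(name): name is "side" or "top" or "wrist"; returns a dict with "color" (400x640x3 uint8, red, green, blue), "depth" (400x640 float32, m along the optical axis (not along the pixel's ray), 0 where there is no reading), "fx", "fy", "cx", "cy" (pixels), "k1" (the pictures are not rectified: a ray, as slopes to the right and down, at radius r is drawn at 1 + k1 r^2 times it, then the intrinsics apply), "R" (3x3) and "t" (3): a world point X has camera coordinates R X + t. Camera axes: x right, y down, z forward; pixel columns grow to the right and rows downward; lengths in m; the calibration is good to about 2 mm. A picture is of the moment at which its call begins.
- ctrl.finish_job(): hands the job in; it is judged then, once.
The state is a dict: "t": time; "q": joint angles; "dq": joint speeds; "effort": joint torques, N m; "tool_pos": TCP position; "tool_rot": TCP orientation; "contact_force": force on the tool from outside, world axes, zero at the start; "wrist_torque": the same for the moment, N m; "opening": finger opening in m; "grip_force": force on a finger pad.
Only numpy, scipy, OpenCV 4.12 (cv2) and the standard library are available. Lean on these libraries where they do the work, as an engineer would, in place of code of your own. Each camera call takes 0.05 s, during which the arm holds its last target. There are 200 camera calls.

### The job

Refit the lid of the dry-block heater after washing. First take the loose T-handled hinge pin from the desk and stand it in the steel beaker, nose down and handle up, and let go of it, so that it is ready to hand. Then lift the lid out of its drying stand and gently bring it upright to the back of the heater, smooth outside to the back, with its two knuckles down between the three knuckles of the hinge block so that all the holes line up; finish while still holding it there, hanging still in the gripper and not resting or pressing on the heater, ready for a colleague to push the pin through. Leave the other things on the desk where they are.

Things in the scene. Friction and masses are not known exactly. Their poses are not given: they have to be found in the camera images.
- pin: loose hinge pin, lying: steel rod 9 mm thick, 108 mm long, tapered nose at one end, black T-handle (cross bar 9 mm thick, 34 mm long) at the other, 50 g. x axis along the rod, nose to handle; y along the cross bar. Origin 54 mm from the nose tip, 4.5 mm under the rod's centre line (on the desk as it lies). Cross bar centre at x = +50 mm; centre of mass near x = +4 mm.
- pin_nose (a point): tip of the pin's nose, on the rod's centre line
- beaker: loose open steel beaker, 64 mm outside diameter (rim lip 69 mm), 58 mm inside, 78 mm tall, inner floor 3 mm up, 250 g. Origin at the centre of its underside, z up. The pin stands in it leaning on the rim, up to about 35 degrees from upright.
- heater: white dry-block heater fixed to the desk, 120 mm deep (x, pointing to its back), 116 mm wide (y), body 73 mm tall, aluminium well block on top, empty wells, to 78.5 mm. Origin at the centre of its underside. An aluminium hinge block on its back, 26 mm deep, 100 mm wide, has its top ledge at 73.5 mm.
- hinge_axis (a point): middle of the heater's hinge axis (y), 73 mm behind and 85 mm above its origin, axes as the heater's. Three steel knuckles, 20 mm outside, bore 12 mm, 16 mm long, at y = -37, 0, +37 mm; two 21 mm gaps between, open from above, floor (ledge) 11.5 mm below the axis, so 1.5 mm under a lined-up lid knuckle. The heater's body ends 13 mm in front of the axis.
- lid: loose lid, about 180 to 290 g, upright in the drying stand. Origin in the middle of its knuckle axis (y), at its bottom; z up the plate. Two steel knuckles, 20 mm outside, bore 12 mm, 16 mm long, at y = -18.5, +18.5 mm. White plate 5 mm thick (x), 116 mm wide (y), z = 12 to 113 mm. Dark rubber pad, 3 mm thick, on the inside (-x). Lined up when its origin and axes meet those of hinge_axis.
- lid_grip (a point): centre of the lid's grey grip rail along its top edge, 102 mm above the knuckle axis; the rail is 12 mm thick (lid x), 70 mm long (y), 22 mm tall (z = 91 to 113 mm), flat on both sides
- lid_outside (a point): point on the lid's smooth outside (+x), 10 mm off its mid plane and 20 mm above the knuckle axis; at the end it lies behind the hinge axis
- stand: grey drying stand fixed to the desk, base 56 x 146 x 8 mm, two grooved posts 96 mm tall at y = -60, +60 mm that hold the lid's side edges (grooves 8 mm wide, floor 36 mm up); the lid lifts straight up, free after 60 mm. Origin at the centre of its underside; the lid stands with the same axes, its origin 24 mm above the stand's.
- vial_a: bystander: small brown vial with white cap, 23 mm wide, 42 mm tall; leave alone
- vial_b: bystander: another such vial; leave alone

How it is judged:
By the outcome, as a careful person would: the job done as asked, in the order asked, and still so for the second after the job is handed in, while the arm keeps its last pose, push and grip.
It also fails if it takes over 61 s, if anything falls off the work surface, if the arm or the gripper's body presses on something with over 40 N, if the wrist force passes 120 N, or if a joint passes its speed limit or range.

## Working session

There is one attempt and no reset: what is moved stays moved. The work goes in short steps, Python scripts to look and compute and a tool call to move; the robot and the scene stay as the last step left them, time stands still between calls to the robot, and variables do not carry over. Pictures are saved under pics/ and viewed, at most 10 in all, crops included, and the job is handed in when it is done.

Besides the shell and the picture viewer there is one more tool, called after "Emit:" by a JSON object that holds its "method" and its "body", one argument or row to a line. drive_tool: Moves the arm, as the interface text tells. Its arguments: {"type":"object","properties":{"steps":{"type":"array"},"force":{"type":"number"}},"required":["steps"]}

```bash
mkdir -p pics
cat > h.py <<'E'
import numpy as np, cv2
from station import ctrl
from scipy.spatial.transform import Rotation as Ro
def cloud(im):
    h,w=im['depth'].shape
    u,v=np.meshgrid(np.arange(w),np.arange(h))
    K=np.array([[im['fx'],0,im['cx']],[0,im['fy'],im['cy']],[0,0,1]])
    xd=(u-im['cx'])/im['fx']; yd=(v-im['cy'])/im['fy']
    x,y=xd.copy(),yd.copy()
    for _ in range(8):
        s=1+im['k1']*(x*x+y*y); x=xd/s;y=yd/s
    d=im['depth']; P=np.stack([x*d,y*d,d],-1)
    W=(P-im['t'])@im['R']
    W[d==0]=np.nan
    return W
def save(im,n): cv2.imwrite('pics/'+n,im['color'][:,:,::-1])
E
python3 - <<'E'
from h import *
o=ctrl.get_obs(); print(o, ctrl.grip_point_offset)
for n in('top','side'):
    im=ctrl.get_image(n); save(im,n+'0.png'); np.savez('/tmp/'+n+'0',**im)
    print(n,im['t'],im['R'].round(3).tolist(),-im['R'].T@im['t'],im['fx'],im['k1'])
E
```

```text
{'t': 0.0, 'q': array([ 1.18001353e+00,  5.33589299e-02,  1.61429909e+00,  1.24137901e-05,
        1.47598936e+00, -1.19017271e-01]), 'dq': array([ 6.69225699e-04,  5.86757979e-04, -1.34882391e-04, -7.46054953e-04,
       -1.13746120e-03,  2.53858848e-06]), 'effort': array([-2.16431697e-03, -3.93698859e+01, -3.70167696e+01, -2.57779102e-04,
        7.29837062e-03,  5.93816569e-07]), 'tool_pos': array([0.16753843, 0.60148059, 0.23005869]), 'tool_rot': array([-0.42550564, -3.11210692,  0.00311785]), 'contact_force': array([-0.10120312,  1.28845113,  0.22086875]), 'wrist_torque': array([-0.01598783,  0.00252553,  0.00383841]), 'grip_force': 0.0, 'opening': 0.08545198136932465} 0.0187
top [0.03076805 0.47474114 0.98734886] [[0.002, -0.999, -0.035], [-0.992, 0.003, -0.127], [0.127, 0.035, -0.991]] [ 0.34508425 -0.0052568   1.0402273 ] 501.0588166489836 0.029865746134502807
side [0.44709868 0.22313303 0.7649916 ] [[-0.877, -0.48, -0.006], [-0.327, 0.605, -0.726], [0.352, -0.634, -0.688]] [0.19556901 0.56508063 0.69089389] 389.5642487545765 -0.03607253546505374
```

View pics/top0.png

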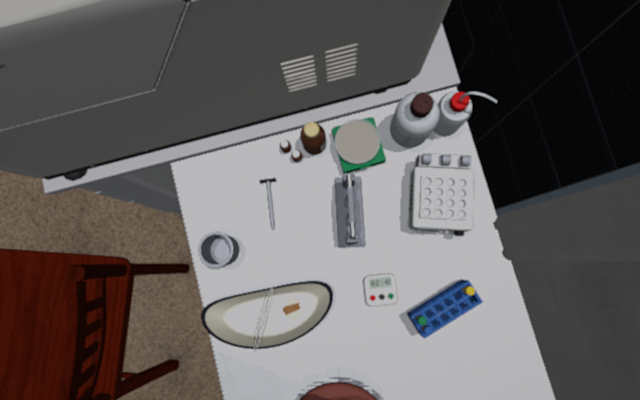

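View pics/side0.png

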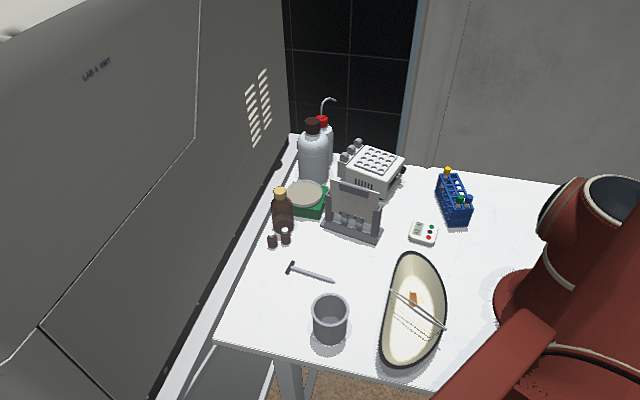

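The top view shows the pin (T at 268,181, nose at 272,228), the beaker (219,250), the stand with the lid (350,212), the heater (443,197) with knuckles at its far side (y≈160), and the vials at (285,146) and (296,156). The side view agrees. Next I'll measure them.

```bash
cat > /tmp/m.py <<'E'
from h import *
T={n:dict(np.load(f'/tmp/{n}0.npz')) for n in('top','side')}
W={n:cloud(T[n]) for n in T}
def fit(P): 
    c=P[:,:2].mean(0); r=cv2.minAreaRect((P[:,:2]*1000).astype(np.float32)); return r
def box(n,u0,u1,v0,v1,z0,z1):
    P=W[n][v0:v1,u0:u1].reshape(-1,3); return P[(P[:,2]>z0)&(P[:,2]<z1)]
w=W['top']
print('desk z',np.nanmedian(w[240:260,270:300,2]),np.nanmedian(w[300:320,350:390,2]), np.nanmedian(W['side'][270:290,240:270,2]))
for nm,b in dict(pin=(255,285,170,235,.004,.03),beaker=(195,245,225,275,.068,.09),stand=(325,375,170,255,.085,.105),lidtop=(325,375,165,255,.11,.2),standbase=(325,375,170,255,.004,.014),heatblock=(405,485,165,235,.074,.085),heaterall=(405,485,165,240,.06,.085),knuck=(405,485,145,168,.084,.11),va=(278,291,135,153,.03,.06),vb=(291,303,149,165,.03,.06)).items():
    P=box('top',*b); print(nm,len(P),fit(P) if len(P)>3 else '',P[:,2].max().round(3) if len(P) else '', np.median(P[:,2]).round(4) if len(P) else '')
E
python3 /tmp/m.py
python3 - <<'E'
import cv2
a=cv2.imread('pics/top0.png')[120:280,190:500]; b=cv2.imread('pics/side0.png')[130:280,230:420]
import numpy as np
a=cv2.resize(a,(775,400),interpolation=cv2.INTER_CUBIC)
cv2.imwrite('pics/c1.png',a)
cv2.imwrite('pics/c2.png',cv2.resize(b,(760,600),interpolation=cv2.INTER_CUBIC))
E
```

```text
desk z -0.0002047788230267213 -5.509174943933994e-05 -0.0008236191046299369
pin 291 ((466.98907470703125, 141.58094787597656), (116.00853729248047, 54.86110305786133), 0.532694399356842) 0.014 0.0077
beaker 344 ((368.4288330078125, 235.908935546875), (66.91803741455078, 67.44388580322266), 44.76058578491211) 0.083 0.0776
stand 166 ((447.7420959472656, -23.723283767700195), (131.0783233642578, 23.477706909179688), 3.4068591594696045) 0.103 0.094
lidtop 340 ((447.83282470703125, -23.894123077392578), (115.45977783203125, 12.046030044555664), 3.138415575027466) 0.142 0.1364
standbase 1286 ((447.3787536621094, -23.221569061279297), (174.99903869628906, 99.34981536865234), 0.06308244913816452) 0.014 0.0079
heatblock 1964 ((471.5081787109375, -203.46246337890625), (113.32118225097656, 121.51724243164062), 87.52599334716797) 0.084 0.0775
heaterall 3939 ((469.34954833984375, -204.38893127441406), (119.68852233886719, 127.16864013671875), 87.50531768798828) 0.084 0.074
knuck 275 ((540.403076171875, -208.2353973388672), (91.75230407714844, 19.2525577545166), 86.40292358398438) 0.098 0.0926
va 52 ((582.8303833007812, 110.1745834350586), (17.259183883666992, 17.343305587768555), 30.769588470458984) 0.045 0.0407
vb 58 ((563.0794677734375, 86.10803985595703), (13.501263618469238, 17.07181167602539), 11.712953567504883) 0.046 0.0412
```

View pics/c2.png

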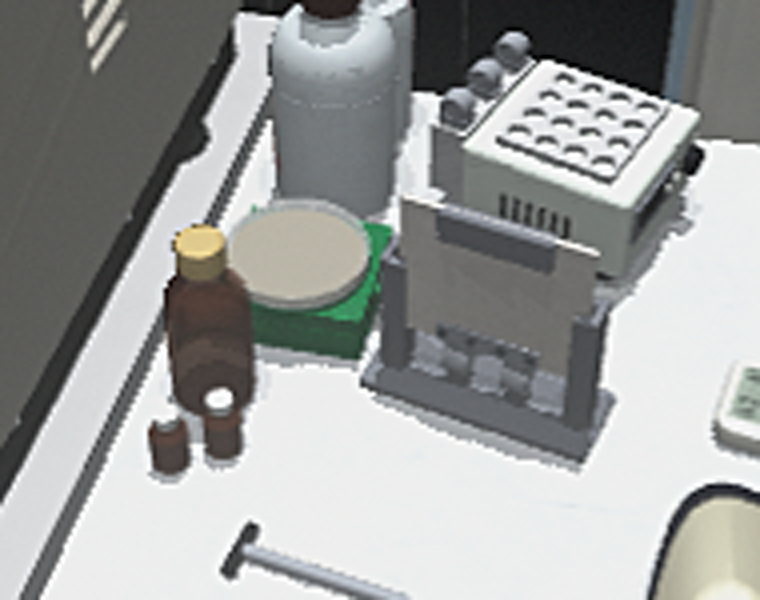

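The crop shows the lid's smooth light side facing +y (toward the side camera), with no dark pad on it, so lid +x points to world +y. The three knuckles at (455–515, 50–105) are at the far end of the heater. Next I'll refine these and check for obstacles.

```bash
cat >> /tmp/m.py <<'E'
print('-----')
for n,b in (('top',(255,285,185,235,.003,.02)),('side',(285,340,260,285,.003,.02))):
    P=box(n,*b); hi=P[P[:,2]>.005]
    c=np.median(hi,0); _,_,V=np.linalg.svd(hi[:,:2]-hi[:,:2].mean(0)); print(n,'pin',len(hi),hi.mean(0),V[0],np.degrees(np.arctan2(*V[0][::-1])), ((hi[:,:2]-hi[:,:2].mean(0))@V[0]).min(),((hi[:,:2]-hi[:,:2].mean(0))@V[0]).max())
for n,b in (('top',(405,485,140,172,.086,.1)),('side',(335,375,130,165,.086,.1))):
    P=box(n,*b)
    k=cv2.kmeans(P.astype(np.float32),3,None,(3,100,1e-4),20,cv2.KMEANS_PP_CENTERS)
    for i in range(3):
        Q=P[k[1].ravel()==i]; print(n,'kn',len(Q),Q.mean(0).round(4),Q.min(0).round(4),Q.max(0).round(4))
for n,b in (('side',(325,390,170,225,.1,.14)),('side',(325,390,175,225,.05,.09)),('top',(405,485,160,240,.06,.0755)),('side',(310,320,80,310,.0,.0))):
    P=box(n,*b)
    if len(P): print(n,b,len(P),fit(P),P[:,2].max())
w=W['top'].reshape(-1,3); s=W['side'].reshape(-1,3); A=np.vstack([w,s]); A=A[~np.isnan(A[:,0])]
print('height map rows x .30..  cols y .30..-.36 (cm)')
for x in np.arange(.26,.84,.04):
    print('%.2f'%x,[int(100*np.max(np.r_[A[(abs(A[:,0]-x)<.02)&(abs(A[:,1]-y)<.02),2],-.05])) for y in np.arange(.30,-.37,-.04)])
P=A[(A[:,2]>.15)&(A[:,0]>.6)&(A[:,1]>-.3)&(A[:,1]<.2)]
for z in np.arange(.15,.6,.05):
    q=P[(P[:,2]>z)&(P[:,2]<z+.05)]
    if len(q): print('z',z.round(2),'minx',q[:,0].min().round(3),'at y',q[q[:,0].argmin(),1].round(3))
E
python3 /tmp/m.py | sed -n '/-----/,$p'
```

```text
-----
top pin 179 [0.45968708 0.14051346 0.0081158 ] [-0.99589    -0.09057104] -174.8035403890127 -0.04405046019489723 0.051673072578260655
side pin 197 [0.46845977 0.14330679 0.00751534] [-0.99339111 -0.11477851] -173.4091501961952 -0.04461125816693454 0.060462573314915176
top kn 84 [ 0.5422 -0.1703  0.0924] [ 0.5335 -0.1791  0.0871] [ 0.552  -0.1619  0.0977]
top kn 97 [ 0.5377 -0.2446  0.0927] [ 0.5294 -0.2542  0.0867] [ 0.5473 -0.2356  0.0977]
top kn 88 [ 0.54   -0.2068  0.0924] [ 0.5313 -0.2148  0.0869] [ 0.5493 -0.1985  0.0974]
side kn 68 [ 0.5329 -0.2241  0.0913] [ 0.5238 -0.2534  0.0861] [ 0.5448 -0.1982  0.0956]
side kn 37 [ 0.5357 -0.169   0.0916] [ 0.5283 -0.1806  0.0862] [ 0.547  -0.1611  0.0964]
side kn 15 [ 0.5263 -0.3066  0.088 ] [ 0.5146 -0.3116  0.0862] [ 0.5417 -0.3006  0.091 ]
side (325, 390, 170, 225, 0.1, 0.14) 699 ((442.46881103515625, -23.150497436523438), (115.44429779052734, 13.62937068939209), 3.0706136226654053) 0.13853104218314904
side (325, 390, 175, 225, 0.05, 0.09) 1038 ((446.55523681640625, -88.29920196533203), (131.55821228027344, 156.389892578125), 3.
[... 762 characters left out ...]
13, 17, 13, 0, 0, 57, -5]
0.62 [-5, 5, 5, 57, 57, 55, 53, 51, 5, 5, 13, 18, 18, 19, 50, 55, -5]
0.66 [-5, -5, -5, -5, -5, 5, 11, 50, 48, 47, 46, 45, 13, 17, 48, 37, -5]
0.70 [-5, -5, -5, -5, -5, -5, -5, -5, 30, 6, 11, 44, 6, 5, 41, -5, -5]
0.74 [-5, -5, -5, -5, -5, -5, -5, -5, -5, -5, -5, -5, 5, 6, 41, -5, -5]
0.78 [-5, -5, -5, -5, -5, -5, -5, -5, -5, -5, -5, -5, 5, 23, 26, -5, -5]
0.82 [-5, -5, -5, -5, -5, -5, -5, -5, -5, -5, -5, -5, -5, 19, -5, -5, -5]
z 0.15 minx 0.6 at y -0.15
z 0.2 minx 0.6 at y 0.174
z 0.25 minx 0.6 at y 0.169
z 0.3 minx 0.6 at y -0.286
z 0.35 minx 0.6 at y 0.169
z 0.4 minx 0.6 at y -0.282
z 0.45 minx 0.6 at y 0.155
z 0.5 minx 0.6 at y 0.169
z 0.55 minx 0.6 at y -0.289
```

Emit:
{"method": "drive_tool", "body": {
  "steps": [
    {"translation":[-0.97,-0.81,0],"angular":[0,0,0],"gripper":1},
    {"translation":[-0.97,-0.81,0],"angular":[0,0,0],"gripper":1},
    {"translation":[-0.97,-0.81,0],"angular":[0,0,0],"gripper":1},
    {"translation":[-0.97,-0.81,0],"angular":[0,0,0],"gripper":1},
    {"translation":[-0.97,-0.81,0],"angular":[0,0,0],"gripper":1},
    {"translation":[-0.97,-0.81,0],"angular":[0,0,0],"gripper":1},
    {"translation":[-0.97,-0.81,0],"angular":[0,0,0],"gripper":1},
    {"translation":[-0.97,-0.81,0],"angular":[0,0,0],"gripper":1}
  ]
}}

```text
t: 1.1
tool_pos: [0.3976, 0.2675, 0.2309]
tool_rot: [-0.425, -3.112, 0.0]
contact_force: [0.7, 1.1, 0.8]
opening: 0.0851
grip_force: 0.0
```

```bash
cat >> h.py <<'E'
import json
def log():
    o=ctrl.get_obs(); R=Ro.from_rotvec(o['tool_rot']).as_matrix()
    open('log.jsonl','a').write(json.dumps(dict(q=list(map(float,o['q'])),p=list(map(float,o['tool_pos'])),r=list(map(float,o['tool_rot']))))+'\n')
    print('t',round(o['t'],2),'q',o['q'].round(3),'p',o['tool_pos'].round(4),'x',R[:,0].round(3),'y',R[:,1].round(3),'z',R[:,2].round(3),'F',o['contact_force'].round(1),'T',o['wrist_torque'].round(2),'op',round(o['opening'],4),'g',round(o['grip_force'],1))
    return o,R
E
echo '{"q":[1.18001353,0.0533589,1.61429909,0.0000124,1.475989,-0.119017],"p":[0.16753843,0.60148059,0.23005869],"r":[-0.42550564,-3.11210692,0.00311785]}'>log.jsonl
python3 -c "
from h import *
log()"
```

```text
t 1.1 q [ 0.437 -0.308  1.942  0.     1.508 -0.862] p [0.3976 0.2675 0.2309] x [-0.963  0.268  0.   ] y [ 0.268  0.963 -0.   ] z [-0. -0. -1.] F [0.7 1.1 0.8] T [-0.   -0.02 -0.01] op 0.0851 g 0.0
```

Emit:
{"method": "drive_tool", "body": {
  "steps": [
    {"translation":[-0.92,-0.81,0],"angular":[0,0,0],"gripper":1},
    {"translation":[-0.92,-0.81,0],"angular":[0,0,0],"gripper":1},
    {"translation":[-0.92,-0.81,0],"angular":[0,0,0],"gripper":1},
    {"translation":[0,0,0],"angular":[0,0,-0.9],"gripper":0.6},
    {"translation":[0,0,0],"angular":[0,0,-0.9],"gripper":0.6},
    {"translation":[0,0,0],"angular":[0,0,-0.9],"gripper":0.6},
    {"translation":[0,0,0],"angular":[0,0,0],"gripper":0.6}
  ]
}}

```text
t: 1.98
tool_pos: [0.4772, 0.1456, 0.2308]
tool_rot: [0.163, -3.136, 0.0]
contact_force: [-1.2, 0.1, 0.3]
opening: 0.0512
grip_force: 0.0
```

Run:
```python
from h import *
from scipy.optimize import least_squares
log()
im=ctrl.get_image('wrist'); save(im,'w1.png'); np.savez('/tmp/w1',**im)
print('cam',-im['R'].T@im['t'],im['R'].round(3).tolist())
W=cloud(im).reshape(-1,3)
P=W[(W[:,2]>.004)&(W[:,2]<.02)&(W[:,1]>.1)&(W[:,1]<.18)&(W[:,0]>.39)&(W[:,0]<.55)]
print(len(P),P.min(0),P.max(0))
rod=P[P[:,0]<.505]; c=rod[:,:2].mean(0); V=np.linalg.svd(rod[:,:2]-c)[2][0]; V*=np.sign(V[0])
print('rod',c,np.degrees(np.arctan2(V[1],V[0]))); s=(P[:,:2]-c)@V; n=(P[:,:2]-c)@[-V[1],V[0]]
print(s.min(),s.max(),'nose',c+s.min()*V,'end',c+s.max()*V, 'bar s',s[abs(n)>.009].min(),s[abs(n)>.009].max(),'n',n.min(),n.max())
# kinematics fit
L=[json.loads(l) for l in open('log.jsonl')]
```

```text
t 1.98 q [ 0.147 -0.255  1.9   -0.     1.498 -1.527] p [0.4772 0.1456 0.2308] x [-0.995 -0.103  0.001] y [-0.103  0.995 -0.   ] z [-0.001 -0.    -1.   ] F [-1.2  0.1  0.3] T [-0.02  0.02 -0.03] op 0.0512 g 0.0
cam [0.39658474 0.13772782 0.37396762] [[-0.104, 0.995, -0.001], [0.944, 0.099, 0.315], [0.313, 0.032, -0.949]]
707 [0.40893442 0.13075747 0.00412797] [0.51732699 0.16442985 0.01132196]
rod [0.45669677 0.14074281] 7.084987405605853
-0.048008928316995464 0.059967438005022564 nose [0.40905443 0.13482132] end [0.51620632 0.14813929] bar s 0.05124657918397686 0.059779250222288444 n -0.016604684776775153 0.01667562104680343
```

Emit:
{"method": "drive_tool", "body": {
  "steps": [
    {"translation":[0,0,0],"angular":[1,0,0],"gripper":0.6},
    {"translation":[0,0,0],"angular":[1,0,0],"gripper":0.6}
  ]
}}

```text
t: 2.28
tool_pos: [0.4777, 0.1454, 0.2319]
tool_rot: [-0.158, 3.09, -0.441]
contact_force: [0.3, 0.8, -0.9]
opening: 0.0517
grip_force: 0.0
```

```bash
python3 -c "
from h import *
log()"
```

```text
t 2.27 q [ 0.3   -0.196  1.867 -0.278  1.528 -1.352] p [0.4777 0.1454 0.2319] x [-0.995 -0.102 -0.002] y [-0.097  0.955 -0.28 ] z [ 0.03  -0.278 -0.96 ] F [ 0.3  0.8 -0.9] T [0.12 0.03 0.04] op 0.0517 g 0.0
```

```bash
cat > kin.py <<'E'
from h import *
from scipy.optimize import least_squares
L=[json.loads(l) for l in open('log.jsonl')]
def fk(q,a):  # a: d0(lateral), a1,h,L2,L3,e,Lt
    d,a1,h,L2,L3,e,Lt=a
    s=q[1]+q[2]
    Rz=Ro.from_euler('z',q[0])
    r=a1+L2*np.sin(q[1])+L3*np.sin(s)+e*np.cos(s); z=h+L2*np.cos(q[1])+L3*np.cos(s)-e*np.sin(s)
    R=Rz*Ro.from_euler('y',s)*Ro.from_euler('z',q[3])*Ro.from_euler('y',q[4])*Ro.from_euler('z',q[5]-np.pi)*Ro.from_euler('z',np.pi/2)
    p=Rz.apply([r,d,z])+Lt*R.apply([0,0,1])
    return p,R
def fit():
    f=lambda a:np.concatenate([fk(l['q'],a)[0]-l['p'] for l in L]+[1e-3*(a-np.array([.074,0,.3,.42,.5,0,.25]))])
    return least_squares(f,[.074,0,.3,.42,.5,0,.25])
E
python3 - <<'E'
from kin import *
s=fit(); print(s.x.round(4)); print([ (1000*(fk(l['q'],s.x)[0]-l['p'])).round(1).tolist() for l in L])
for l in L: print(fk(l['q'],s.x)[1].as_matrix().round(3).tolist(),Ro.from_rotvec(l['r']).as_matrix().round(3).tolist())
E
```

```text
[7.420e-02 1.000e-04 2.379e-01 4.264e-01 6.098e-01 9.560e-02 2.795e-01]
[[-0.0, -0.0, 0.0], [-0.0, -0.0, -0.0], [-0.0, 0.0, -0.0], [0.0, 0.0, 0.0]]
[[0.963, -0.268, -0.001], [-0.268, -0.963, -0.002], [-0.0, 0.002, -1.0]] [[-0.963, 0.268, -0.001], [0.268, 0.963, -0.002], [0.0, -0.002, -1.0]]
[[0.963, -0.268, -0.0], [-0.268, -0.963, -0.0], [-0.0, 0.0, -1.0]] [[-0.963, 0.268, -0.0], [0.268, 0.963, -0.0], [0.0, -0.0, -1.0]]
[[0.995, 0.103, -0.001], [0.103, -0.995, -0.0], [-0.001, 0.0, -1.0]] [[-0.995, -0.103, -0.001], [-0.103, 0.995, -0.0], [0.001, -0.0, -1.0]]
[[0.995, 0.097, 0.03], [0.102, -0.955, -0.278], [0.002, 0.28, -0.96]] [[-0.995, -0.097, 0.03], [-0.102, 0.955, -0.278], [-0.002, -0.28, -0.96]]
```

```bash
sed -i "s/from_euler('z',np.pi\/2)$/from_euler('z',-np.pi\/2)/; s/q\[5\]-np.pi)\*Ro.from_euler('z',-np.pi\/2)/q[5]+np.pi\/2)*Ro.from_euler('z',-np.pi\/2)/" kin.py
cat >> kin.py <<'E'
lo=np.array([-3.01,-1.01,.06,-1.02,.09,-3.14]);hi=np.array([3.01,2.22,2.58,4.17,2.62,3.14])
def ik(p,R,a,q0):
    f=lambda q:np.r_[fk(q,a)[0]-p,.3*(fk(q,a)[1].inv()*R).as_rotvec()]
    s=least_squares(f,np.clip(q0,lo+.01,hi-.01),bounds=(lo,hi)); return s.x,np.abs(s.fun).max()
E
python3 - <<'E'
from kin import *
a=fit().x
print((fk(L[-1]['q'],a)[1].inv()*Ro.from_rotvec(L[-1]['r'])).as_rotvec())
b=np.array([.3684,.2359]); q0=np.array([.45,-.2,1.9,0,1.5,0])
for tau in (55,62,70,80,90):
  for psi in range(-180,180,20):
    t=np.radians(tau);p=np.radians(psi); u=np.array([np.cos(p),np.sin(p),0])
    z=u*np.sin(t)-[0,0,np.cos(t)]; h=u*np.cos(t)+[0,0,np.sin(t)]  # h: handle dir
    z=np.array(z);nose=np.array([*b,.02])-u*.012*(1 if tau<80 else 0); g=nose+.084*h; tcp=g+.0187*z
    for sg in (-1,1):
      x=sg*h; y=np.cross(z,x); R=Ro.from_matrix(np.c_[x,y,z])
      best=min((ik(tcp,R,a,q0+[0,0,0,d,0,e]) for d in (-.8,.8,2) for e in (-1.5,0,1.5)),key=lambda s:s[1])
      if best[1]<2e-3:
        q=best[0]; w=tcp-a[6]*z; s=q[1]+q[2]
        el=Ro.from_euler('z',q[0]).apply([a[3]*np.sin(q[1]),a[0],a[2]+a[3]*np.cos(q[1])])
        print(tau,psi,sg,q.round(2),'wrist',w.round(3),'elbow',el.round(2))
E
```

```text
[-2.35068787e-16 -9.24860800e-17  1.57079633e+00]
55 -180 -1 [ 0.28  0.3   1.84  0.25  1.94 -2.89] wrist [0.546 0.236 0.238] elbow [0.1  0.11 0.65]
55 -180 1 [0.28 0.3  1.84 0.25 1.94 0.26] wrist [0.546 0.236 0.238] elbow [0.1  0.11 0.65]
55 -160 -1 [ 0.38  0.33  1.79  0.03  1.98 -3.11] wrist [0.535 0.297 0.238] elbow [0.1  0.12 0.64]
55 -160 1 [0.38 0.33 1.79 0.03 1.98 0.03] wrist [0.535 0.297 0.238] elbow [0.1  0.12 0.64]
55 -140 -1 [ 0.49  0.34  1.79 -0.19  1.96  2.95] wrist [0.504 0.35  0.238] elbow [0.09 0.13 0.64]
55 -140 1 [ 0.49  0.34  1.79 -0.19  1.96 -0.2 ] wrist [0.504 0.35  0.238] elbow [0.09 0.13 0.64]
55 -120 -1 [ 0.58  0.31  1.82 -0.4   1.89  2.73] wrist [0.457 0.39  0.238] elbow [0.07 0.13 0.64]
55 -120 1 [ 0.58  0.31  1.82 -0.4   1.89 -0.41] wrist [0.457 0.39  0.238] elbow [0.07 0.13 0.64]
55 -100 -1 [ 0.67  0.26  1.89 -0.59  1.77  2.54] wrist [0.399 0.411 0.238] elbow [0.04 0.13 0.65]
55 -100 1 [ 0.67  0.26  1.89 -0.59  1.77 -0.61] wrist [0.399 0.411 0.238] elbow [0.04 0.13 0.65]
55 -80 -1 [ 0.74  0.17  1.99 -0.76  1.62  2.37] wrist [0.338 0.411 0.238] elbow [0.   0
[... 9441 characters left out ...]
.104] elbow [0.13 0.05 0.65]
90 100 1 [-0.23  0.28  2.22  1.24  1.81  0.61] wrist [ 0.414 -0.021  0.104] elbow [0.13 0.05 0.65]
90 120 -1 [-0.13  0.41  2.03  1.04  1.98 -2.54] wrist [0.499 0.01  0.104] elbow [0.18 0.05 0.63]
90 120 1 [-0.13  0.41  2.03  1.04  1.98  0.6 ] wrist [0.499 0.01  0.104] elbow [0.18 0.05 0.63]
90 140 -1 [-0.01  0.52  1.85  0.85  2.14 -2.59] wrist [0.568 0.068 0.104] elbow [0.21 0.07 0.61]
90 140 1 [-0.01  0.52  1.85  0.85  2.14  0.55] wrist [0.568 0.068 0.104] elbow [0.21 0.07 0.61]
90 160 -1 [ 0.12  0.61  1.71  0.64  2.29 -2.69] wrist [0.613 0.147 0.104] elbow [0.23 0.1  0.59]
90 160 1 [0.12 0.61 1.71 0.64 2.29 0.45] wrist [0.613 0.147 0.104] elbow [0.23 0.1  0.59]
```

Emit:
{"method": "drive_tool", "body": {
  "steps": [
    {"translation":[0,0,0],"angular":[-1,0,0],"gripper":0.4},
    {"translation":[0,0,0],"angular":[-1,0,0],"gripper":0.4},
    {"translation":[0,0,0],"angular":[0,0,-0.15],"gripper":0.4},
    {"translation":[-0.36,-0.05,0.8],"angular":[0,0,0],"gripper":0.4},
    {"translation":[0,0,1],"angular":[0,0,0],"gripper":0.4},
    {"translation":[0,0,1],"angular":[0,0,0],"gripper":0.4},
    {"translation":[0,0,1],"angular":[0,0,0],"gripper":0.4},
    {"translation":[0,0,0.6],"angular":[0,0,0],"gripper":0.4}
  ]
}}

```text
t: 3.28
tool_pos: [0.4903, 0.1458, 0.0526]
tool_rot: [0.199, -3.132, 0.003]
contact_force: [-0.3, -0.7, 0.1]
opening: 0.0339
grip_force: 0.0
```

```bash
python3 -c "
from h import *
log()"
```

```text
t 3.27 q [ 1.440e-01 -3.100e-02  2.014e+00 -2.000e-03  1.162e+00 -1.552e+00] p [0.4903 0.1458 0.0526] x [-0.992 -0.126  0.004] y [-0.126  0.992 -0.002] z [-0.004 -0.002 -1.   ] F [-0.3 -0.7  0.1] T [0.03 0.02 0.01] op 0.0339 g 0.0
```

Emit:
{"method": "drive_tool", "body": {
  "steps": [
    {"translation":[0,0,0.7],"angular":[0,0,0],"gripper":0.35},
    {"translation":[0,0,0.45],"angular":[0,0,0],"gripper":0.3},
    {"translation":[0,0,0],"angular":[0,0,0],"gripper":0.3},
    {"translation":[0,0,0],"angular":[0,0,0],"gripper":0.3}
  ],
  "force": 40
}}

```text
t: 3.78
tool_pos: [0.4929, 0.1458, 0.0103]
tool_rot: [-0.198, 3.134, -0.0]
contact_force: [-0.4, 0.7, -0.2]
opening: 0.0258
grip_force: 0.0
```

Emit:
{"method": "drive_tool", "body": {
  "steps": [
    {"translation":[0,0,0.18],"angular":[0,0,0],"gripper":0.3},
    {"translation":[0,0,0],"angular":[0,0,0],"gripper":0},
    {"translation":[0,0,0],"angular":[0,0,0],"gripper":0},
    {"translation":[0,0,0],"angular":[0,0,0],"gripper":0},
    {"translation":[0,0,0],"angular":[0,0,0],"gripper":0}
  ],
  "force": 40
}}

```text
t: 4.4
tool_pos: [0.4921, 0.1456, 0.0023]
tool_rot: [-0.198, 3.135, -0.0]
contact_force: [0.1, -0.9, -0.2]
opening: 0.007
grip_force: 39.1
```

Emit:
{"method": "drive_tool", "body": {
  "steps": [
    {"translation":[0,0,-0.6],"angular":[0,0,0],"gripper":0},
    {"translation":[0,0,-1],"angular":[0,0,0],"gripper":0},
    {"translation":[0,0,-1],"angular":[0,0,0],"gripper":0},
    {"translation":[0,0,-1],"angular":[0,0,0],"gripper":0},
    {"translation":[0,0,-1],"angular":[0,0,0],"gripper":0},
    {"translation":[0.93,0.72,0],"angular":[0,0,0],"gripper":0},
    {"translation":[0.93,0.72,0],"angular":[0,0,0],"gripper":0},
    {"translation":[0.93,0.72,0],"angular":[0,0,0],"gripper":0}
  ]
}}

```text
t: 5.4
tool_pos: [0.3692, 0.2177, 0.1861]
tool_rot: [-0.197, 3.135, 0.0]
contact_force: [0.9, 0.8, -0.2]
opening: 0.007
grip_force: 39.2
```

Emit:
{"method": "drive_tool", "body": {
  "steps": [
    {"translation":[0,0,0],"angular":[0,0,1],"gripper":0},
    {"translation":[0,0,0],"angular":[0,0,1],"gripper":0},
    {"translation":[0,0,0],"angular":[0,0,1],"gripper":0},
    {"translation":[0,0,0],"angular":[0,0,1],"gripper":0},
    {"translation":[0,0,0],"angular":[0,0,1],"gripper":0},
    {"translation":[0,0,0],"angular":[0,0,1],"gripper":0},
    {"translation":[0,0,0],"angular":[0,0,1],"gripper":0},
    {"translation":[0,0,0],"angular":[0,0,1],"gripper":0}
  ]
}}

```text
t: 6.4
tool_pos: [0.3702, 0.2172, 0.1859]
tool_rot: [-1.5, -2.76, 0.0]
contact_force: [0.2, -0.2, -1.4]
opening: 0.0066
grip_force: 39.2
```

```bash
python3 -c "
from h import *
log()"
```

```text
t 6.4 q [ 0.357 -0.417  2.099 -0.     1.461 -0.219] p [0.3702 0.2172 0.1859] x [-0.544  0.839  0.   ] y [ 0.839  0.544 -0.   ] z [-0. -0. -1.] F [ 0.2 -0.2 -1.4] T [-0.03 -0.   -0.02] op 0.0066 g 39.2
```

Emit:
{"method": "drive_tool", "body": {
  "steps": [
    {"translation":[0,0,0],"angular":[0,0,1],"gripper":0},
    {"translation":[0,0,0],"angular":[0,0,1],"gripper":0},
    {"translation":[0,0,0],"angular":[0,0,1],"gripper":0},
    {"translation":[0,0,0],"angular":[0,0,0.5],"gripper":0},
    {"translation":[0,0,0],"angular":[0,-1,0],"gripper":0},
    {"translation":[0,0,0],"angular":[0,-1,0],"gripper":0},
    {"translation":[0,0,0],"angular":[0,-1,0],"gripper":0},
    {"translation":[0,0,0],"angular":[0,-1,0],"gripper":0}
  ]
}}

```text
t: 7.4
tool_pos: [0.3705, 0.2176, 0.1866]
tool_rot: [1.805, 1.978, -0.52]
contact_force: [1.1, 0.0, 0.3]
opening: 0.0066
grip_force: 39.2
```

Emit:
{"method": "drive_tool", "body": {
  "steps": [
    {"translation":[0,0,0],"angular":[0,-1,0],"gripper":0},
    {"translation":[0,0,0],"angular":[0,-1,0],"gripper":0},
    {"translation":[0,0,0],"angular":[0,-1,0],"gripper":0},
    {"translation":[0,0,0],"angular":[0,-1,0],"gripper":0},
    {"translation":[0,0,0],"angular":[0,-0.5,0],"gripper":0},
    {"translation":[0,0,0],"angular":[0,0,0],"gripper":0},
    {"translation":[0,0,0],"angular":[0,0,0],"gripper":0}
  ]
}}

```text
t: 8.28
tool_pos: [0.3706, 0.2174, 0.1864]
tool_rot: [1.407, 1.54, -0.946]
contact_force: [0.2, 0.1, -0.8]
opening: 0.0069
grip_force: 39.3
```

Run:
```python
from h import *
log()
for n in('top','side'):
    im=ctrl.get_image(n); np.savez('/tmp/'+n+'1',**im)
    if n=='side': cv2.imwrite('pics/s1.png',cv2.resize(im['color'][200:400,200:520,::-1],(800,500)))
    W=cloud(im)
    P=W.reshape(-1,3); P=P[(P[:,2]>.07)&(P[:,2]<.083)&(np.hypot(P[:,0]-.3684,P[:,1]-.2359)<.045)]
    r=cv2.minEnclosingCircle((P[:,:2]*1000).astype(np.float32)); print(n,'beaker rim',len(P),r)
```

```text
t 8.28 q [ 0.814  0.201  1.845 -0.847  1.953  0.769] p [0.3706 0.2174 0.1864] x [-0.034  0.375 -0.927] y [0.996 0.091 0.001] z [ 0.085 -0.923 -0.376] F [ 0.2  0.1 -0.8] T [ 0.55  0.05 -0.  ] op 0.0069 g 39.3
top beaker rim 258 ((368.08984375, 235.49502563476562), 35.01811218261719)
side beaker rim 0 ((0.0, 0.0), 0.0)
```

View pics/s1.png

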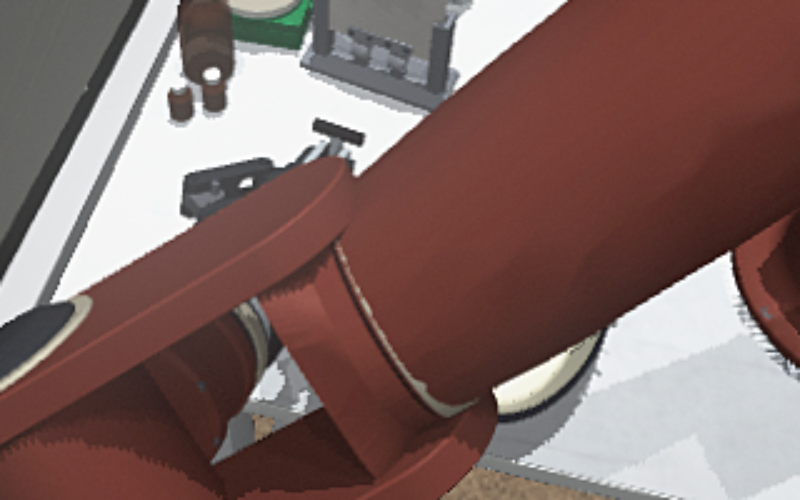

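The picture shows the cross bar at (340,130) held above the beaker, with the arm hiding the rest. I'll check the pin's tilt in the clouds.

Run:
```python
from h import *
o,R=log()
p=o['tool_pos']; 
C=[]
for n in('top','wrist'):
    im=ctrl.get_image(n) if n=='wrist' else dict(np.load('/tmp/top1.npz'))
    if n=='wrist': save(im,'w2.png')
    W=cloud(im).reshape(-1,3); T=(W-p)@R  # tool coords
    m=(abs(T[:,1])<.006)&(T[:,0]>.012)&(T[:,0]<.1)&(abs(T[:,2])<.03); Q=T[m]
    print(n,len(Q)); 
    for a in np.arange(.012,.1,.008):
        q=Q[(Q[:,0]>=a)&(Q[:,0]<a+.008)]
        if len(q): print(round(a,3),len(q),np.median(q,0).round(4))
    b=T[(T[:,0]<-.012)&(T[:,0]>-.03)&(abs(T[:,1])<.02)&(abs(T[:,2])<.012)]; print('bar',len(b),b.min(0) if len(b) else'',b.max(0) if len(b) else '')
```

```text
t 8.38 q [ 0.814  0.201  1.845 -0.847  1.953  0.77 ] p [0.3707 0.2174 0.1869] x [-0.033  0.375 -0.926] y [0.996 0.091 0.002] z [ 0.085 -0.923 -0.376] F [ 0.6 -0.7  0.6] T [0.49 0.01 0.01] op 0.0068 g 39.3
top 9
0.012 2 [ 0.0182  0.0024 -0.0059]
0.028 2 [ 0.0342  0.0042 -0.0047]
0.036 1 [ 0.0397  0.0045 -0.0048]
0.044 2 [ 0.0496  0.0025 -0.0055]
0.06 1 [ 0.0632  0.0024 -0.0057]
0.068 1 [ 0.0711  0.0047 -0.0046]
bar 118 [-0.02831027 -0.01475246 -0.01183979] [-0.01206108  0.0188872   0.00279678]
wrist 2490
0.012 229 [ 0.0163  0.0004 -0.0068]
0.02 264 [ 0.024   0.0001 -0.0067]
0.028 266 [ 0.032  -0.0001 -0.0066]
0.036 279 [ 0.0401 -0.0001 -0.0066]
0.044 286 [ 0.048   0.0004 -0.0067]
0.052 299 [ 0.056   0.0004 -0.0067]
0.06 313 [ 0.0641  0.0004 -0.0067]
0.068 327 [ 0.0717  0.0003 -0.0064]
0.076 227 [ 0.0792 -0.0001 -0.0051]
bar 226 [-0.02391328 -0.00350523 -0.00867534] [-0.01202522  0.00379889 -0.00445449]
```

View pics/w2.png

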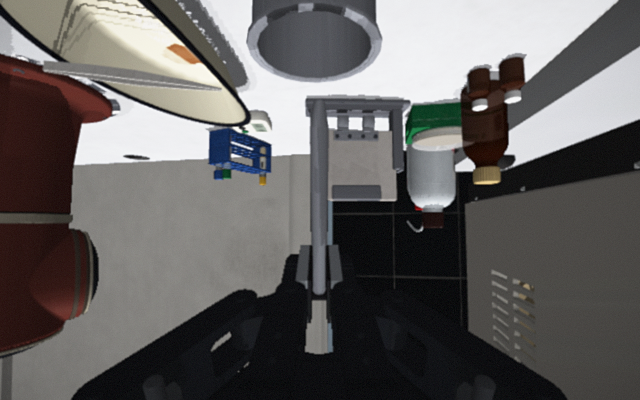

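Emit:
{"method": "drive_tool", "body": {
  "steps": [
    {"translation":[0.515,0,0.209],"angular":[0,0,0],"gripper":0},
    {"translation":[0.515,0,0.209],"angular":[0,0,0],"gripper":0},
    {"translation":[0.515,0,0.209],"angular":[0,0,0],"gripper":0},
    {"translation":[0.515,0,0.209],"angular":[0,0,0],"gripper":0},
    {"translation":[0,0,0],"angular":[0,0,0],"gripper":0},
    {"translation":[0,0,0],"angular":[0,0,0],"gripper":0}
  ]
}}

```text
t: 9.18
tool_pos: [0.3704, 0.217, 0.097]
tool_rot: [1.405, 1.539, -0.949]
contact_force: [0.4, 0.7, -0.1]
opening: 0.0068
grip_force: 39.3
```

Run:
```python
from h import *
o,R=log(); print('nose',o['tool_pos']+.0845*R[:,0]-.0022*R[:,2])
```

```text
t 9.18 q [ 0.814  0.352  1.848 -0.809  1.85   0.888] p [0.3704 0.217  0.097 ] x [-0.034  0.372 -0.927] y [ 0.996  0.091 -0.   ] z [ 0.084 -0.924 -0.374] F [ 0.4  0.7 -0.1] T [0.54 0.07 0.02] op 0.0068 g 39.3
nose [0.3672678  0.25050779 0.01944138]
```

Emit:
{"method": "drive_tool", "body": {
  "steps": [
    {"translation":[0.09,0,0.037],"angular":[0,0,0],"gripper":0},
    {"translation":[0,0,0],"angular":[0,0,0],"gripper":0},
    {"translation":[0,0,0],"angular":[0,0,0],"gripper":0.7},
    {"translation":[0,0,0],"angular":[0,0,0],"gripper":0.7},
    {"translation":[0,0,0],"angular":[0,0,0],"gripper":0.7},
    {"translation":[0,0,0],"angular":[0,0,0],"gripper":0.7},
    {"translation":[0,0,0],"angular":[0,0,0],"gripper":0.7}
  ]
}}

```text
t: 10.05
tool_pos: [0.3704, 0.2171, 0.0933]
tool_rot: [1.405, 1.54, -0.948]
contact_force: [0.5, -1.2, 0.1]
opening: 0.0598
grip_force: 0.0
```

Emit:
{"method": "drive_tool", "body": {
  "steps": [
    {"translation":[0,0,-0.5],"angular":[0,0,0],"gripper":0.7},
    {"translation":[0,0,-1],"angular":[0,0,0],"gripper":0.7},
    {"translation":[0,0,-1],"angular":[0,0,0],"gripper":0.7},
    {"translation":[-1,0,-0.4],"angular":[0,0,0],"gripper":0.7},
    {"translation":[-1,0,-0.4],"angular":[0,0,0],"gripper":0.7},
    {"translation":[-1,0,-0.4],"angular":[0,0,0],"gripper":0.7}
  ]
}}

```text
t: 10.8
tool_pos: [0.3617, 0.3101, 0.2619]
tool_rot: [1.405, 1.541, -0.947]
contact_force: [0.3, 0.4, 0.7]
opening: 0.0598
grip_force: 0.0
```

Run:
```python
from h import *
log()
im=ctrl.get_image('wrist'); save(im,'w3.png')
```

```text
t 10.8 q [ 0.922  0.257  1.635 -0.83   2.13   0.715] p [0.3617 0.3101 0.2619] x [-0.034  0.374 -0.927] y [0.996 0.092 0.   ] z [ 0.085 -0.923 -0.375] F [0.3 0.4 0.7] T [0.43 0.06 0.  ] op 0.0598 g 0.0
```

View pics/w3.png

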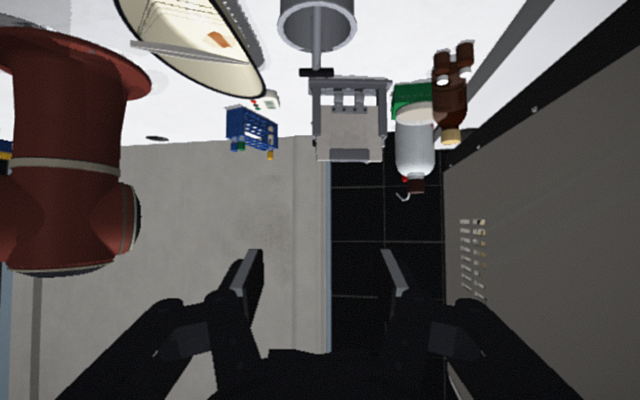

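The pin stands in the beaker (rod at 318,50; handle at 316,72, leaning on the rim). Now I'll right the tool and go to the lid.

Emit:
{"method": "drive_tool", "body": {
  "steps": [
    {"translation":[0,0,0],"angular":[0,1,0],"gripper":0.6},
    {"translation":[0,0,0],"angular":[0,1,0],"gripper":0.6},
    {"translation":[0,0,0],"angular":[0,1,0],"gripper":0.6},
    {"translation":[0,0,0],"angular":[0,1,0],"gripper":0.6},
    {"translation":[0,0,0],"angular":[0,1,0],"gripper":0.6},
    {"translation":[0,0,0],"angular":[0,1,0],"gripper":0.6},
    {"translation":[0,0,0],"angular":[0,1,0],"gripper":0.6},
    {"translation":[0,0,0],"angular":[0,1,0],"gripper":0.6}
  ]
}}

```text
t: 11.85
tool_pos: [0.362, 0.31, 0.2616]
tool_rot: [2.083, 2.285, -0.065]
contact_force: [0.4, 0.1, -1.1]
opening: 0.0512
grip_force: 0.0
```

Emit:
{"method": "drive_tool", "body": {
  "steps": [
    {"translation":[0,0,0],"angular":[0,0.5,0],"gripper":0.6},
    {"translation":[0,0,0],"angular":[0,0,-1],"gripper":0.6},
    {"translation":[0,0,0],"angular":[0,0,-1],"gripper":0.6},
    {"translation":[0,0,0],"angular":[0,0,-1],"gripper":0.6},
    {"translation":[0,0,0],"angular":[0,0,-1],"gripper":0.6},
    {"translation":[0,0,0],"angular":[0,0,-1],"gripper":0.6},
    {"translation":[0,0,0],"angular":[0,0,-1],"gripper":0.6},
    {"translation":[0,0,0],"angular":[0,0,-1],"gripper":0.6}
  ]
}}

```text
t: 12.85
tool_pos: [0.3619, 0.3097, 0.2609]
tool_rot: [0.772, 3.045, 0.001]
contact_force: [-0.4, -0.3, -0.2]
opening: 0.0513
grip_force: 0.0
```

Emit:
{"method": "drive_tool", "body": {
  "steps": [
    {"translation":[0,0,0],"angular":[0,0,-1],"gripper":0.6},
    {"translation":[0,0,0],"angular":[0,0,-1],"gripper":0.6},
    {"translation":[0,0,0],"angular":[0,0,-1],"gripper":0.6},
    {"translation":[0,0,0],"angular":[0,0,-1],"gripper":0.6},
    {"translation":[0,0,0],"angular":[0,0,0],"gripper":0.6}
  ]
}}

```text
t: 13.48
tool_pos: [0.3619, 0.3096, 0.2607]
tool_rot: [-0.087, 3.14, 0.001]
contact_force: [0.6, -0.0, -0.0]
opening: 0.0513
grip_force: 0.0
```

```bash
python3 -c "
from h import *
o,R=log(); print('units to above lid',R.T@(np.array([.4478,-.0239,.26])-o['tool_pos'])/.04)"
```

```text
t 13.47 q [ 0.551 -0.331  1.911  0.     1.562 -1.075] p [0.3619 0.3096 0.2607] x [-0.998 -0.056 -0.   ] y [-0.056  0.998  0.   ] z [ 0.  0. -1.] F [ 0.6 -0.  -0. ] T [ 0.09 -0.03 -0.01] op 0.0513 g 0.0
units to above lid [-1.6795742  -8.44290667  0.01609473]
```

Emit:
{"method": "drive_tool", "body": {
  "steps": [
    {"translation":[-0.19,-0.95,0],"angular":[0,0,0],"gripper":0.6},
    {"translation":[-0.19,-0.95,0],"angular":[0,0,0],"gripper":0.6},
    {"translation":[-0.19,-0.95,0],"angular":[0,0,0],"gripper":0.6},
    {"translation":[-0.19,-0.95,0],"angular":[0,0,0],"gripper":0.6},
    {"translation":[-0.19,-0.95,0],"angular":[0,0,0],"gripper":0.6},
    {"translation":[-0.19,-0.95,0],"angular":[0,0,0],"gripper":0.6},
    {"translation":[-0.19,-0.95,0],"angular":[0,0,0],"gripper":0.6},
    {"translation":[-0.19,-0.95,0],"angular":[0,0,0],"gripper":0.6}
  ]
}}

```text
t: 14.48
tool_pos: [0.4402, 0.0079, 0.2606]
tool_rot: [-0.085, 3.14, 0.0]
contact_force: [0.5, -0.5, -0.4]
opening: 0.0513
grip_force: 0.0
```

Emit:
{"method": "drive_tool", "body": {
  "steps": [
    {"translation":[-0.16,-0.84,0],"angular":[0,0,0],"gripper":0.6},
    {"translation":[0,0,0],"angular":[0,0,0],"gripper":0.6},
    {"translation":[0,0,0],"angular":[0,0,0],"gripper":0.6}
  ]
}}

```text
t: 14.85
tool_pos: [0.4481, -0.0238, 0.2602]
tool_rot: [0.087, -3.14, -0.001]
contact_force: [-0.3, -0.4, 0.2]
opening: 0.0515
grip_force: 0.0
```

Run:
```python
from h import *
o,R=log()
im=ctrl.get_image('wrist'); save(im,'w4.png'); np.savez('/tmp/w4',**im)
W=cloud(im).reshape(-1,3); W=W[~np.isnan(W[:,0])]
for nm,z0,z1 in (('top',.131,.142),('posts',.088,.102),('plateside',.105,.13)):
    P=W[(W[:,2]>z0)&(W[:,2]<z1)&(abs(W[:,0]-.448)<.09)&(abs(W[:,1]+.024)<.03)]
    print(nm,len(P),P.min(0).round(4),P.max(0).round(4),np.median(P[:,2]).round(4),cv2.minAreaRect((P[:,:2]*1000).astype(np.float32)))
H=W[(W[:,2]>.08)&(abs(W[:,0]-.54)<.03)&(abs(W[:,1]+.207)<.06)]; print('knuckles pts',len(H))
print('beaker',[cv2.minEnclosingCircle((W[(W[:,2]>.072)&(W[:,2]<.082)&(np.hypot(W[:,0]-.368,W[:,1]-.2355)<.04)][:,:2]*1000).astype(np.float32))])
```

```text
t 14.85 q [-0.219 -0.405  1.967  0.     1.58  -1.846] p [ 0.4481 -0.0238  0.2602] x [-0.998 -0.055  0.   ] y [-0.055  0.998  0.001] z [-0.     0.001 -1.   ] F [-0.3 -0.4  0.2] T [ 0.   -0.04  0.03] op 0.0515 g 0.0
top 1074 [ 0.3883 -0.0317  0.1316] [ 0.503  -0.0166  0.1399] 0.1372 ((445.68927001953125, -24.250804901123047), (114.93267822265625, 11.44182300567627), 3.4989047050476074)
posts 458 [ 0.3799 -0.0393  0.0882] [ 0.5111 -0.0093  0.1006] 0.095 ((445.60736083984375, -23.885364532470703), (130.49432373046875, 24.09241485595703), 3.267451286315918)
plateside 44 [ 0.3881 -0.0311  0.1065] [ 0.4126 -0.0204  0.1291] 0.1131 ((400.311279296875, -25.916292190551758), (24.43325424194336, 10.685081481933594), 0.679784893989563)
knuckles pts 832
beaker [((367.0260009765625, 236.2382354736328), 35.318687438964844)]
```

View pics/w4.png

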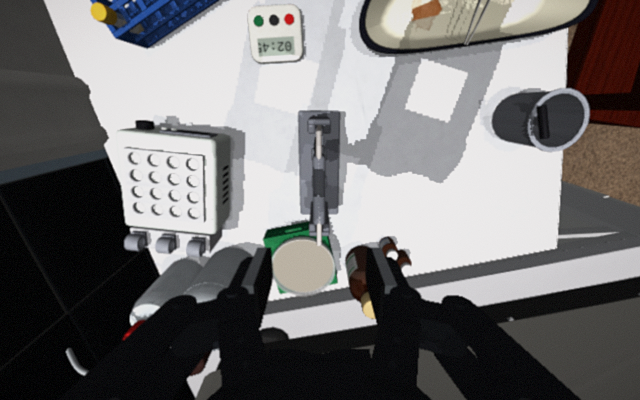

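The wrist view shows the stand and lid at about (320,170), straight below, with the hinge knuckles at (135–200, 243). The beaker with the pin is at (540,120). I'll descend and grip the rail.

Emit:
{"method": "drive_tool", "body": {
  "steps": [
    {"translation":[0.03,0,0.9],"angular":[0,0,0],"gripper":0.5},
    {"translation":[0,0,0.9],"angular":[0,0,0],"gripper":0.5},
    {"translation":[0,0,0.9],"angular":[0,0,0],"gripper":0.5},
    {"translation":[0,0,0.8],"angular":[0,0,0],"gripper":0.5},
    {"translation":[0,0,0.33],"angular":[0,0,0],"gripper":0.5},
    {"translation":[0,0,0],"angular":[0,0,0],"gripper":0.4},
    {"translation":[0,0,0],"angular":[0,0,0],"gripper":0.3}
  ]
}}

```text
t: 15.78
tool_pos: [0.4481, -0.0243, 0.1085]
tool_rot: [-0.089, 3.138, -0.001]
contact_force: [-0.4, 0.1, -0.0]
opening: 0.0257
grip_force: 0.0
```

Emit:
{"method": "drive_tool", "body": {
  "steps": [
    {"translation":[0,0,0],"angular":[0,0,0],"gripper":0},
    {"translation":[0,0,0],"angular":[0,0,0],"gripper":0},
    {"translation":[0,0,0],"angular":[0,0,0],"gripper":0},
    {"translation":[0,0,0],"angular":[0,0,0],"gripper":0}
  ],
  "force": 70
}}

```text
t: 16.27
tool_pos: [0.4482, -0.0246, 0.1087]
tool_rot: [-0.088, 3.137, -0.001]
contact_force: [0.3, 1.1, 6.9]
opening: 0.0108
grip_force: 69.3
```

```bash
python3 -c "
from h import *
log()"
```

```text
t 16.27 q [-0.221 -0.281  2.13   0.     1.289 -1.848] p [ 0.4482 -0.0246  0.1087] x [-0.998 -0.056 -0.003] y [-0.056  0.998 -0.001] z [ 0.003 -0.    -1.   ] F [0.3 1.1 6.9] T [ 0.12  0.06 -0.02] op 0.0108 g 69.3
```

Emit:
{"method": "drive_tool", "body": {
  "steps": [
    {"translation":[0,0,-0.25],"angular":[0,0,0],"gripper":0},
    {"translation":[0,0,-0.5],"angular":[0,0,0],"gripper":0},
    {"translation":[0,0,-0.5],"angular":[0,0,0],"gripper":0},
    {"translation":[0,0,-0.5],"angular":[0,0,0],"gripper":0},
    {"translation":[0,0,-0.5],"angular":[0,0,0],"gripper":0},
    {"translation":[0,0,-0.5],"angular":[0,0,0],"gripper":0},
    {"translation":[0,0,-0.5],"angular":[0,0,0],"gripper":0},
    {"translation":[0,0,0],"angular":[0,0,0],"gripper":0}
  ]
}}

```text
t: 17.27
tool_pos: [0.448, -0.0246, 0.2391]
tool_rot: [-0.088, 3.137, -0.002]
contact_force: [0.3, 0.3, -1.9]
opening: 0.011
grip_force: 68.4
```

Run:
```python
from h import *
o,R=log(); p=o['tool_pos']
for n in('top','side','wrist'):
    im=ctrl.get_image(n); np.savez('/tmp/'+n+'2',**im)
    W=cloud(im).reshape(-1,3); T=(W-p)@R; C=im['color'].reshape(-1,3)
    m=(abs(T[:,1])<.014)&(abs(T[:,0])<.07)&(T[:,2]>-.06)&(T[:,2]<.12); Q=T[m]
    print(n,len(Q),Q.min(0).round(4),Q.max(0).round(4))
    for a in np.arange(-.04,.12,.01):
        q=Q[(Q[:,2]>=a)&(Q[:,2]<a+.01)]
        if len(q)>15: print(round(a,3),len(q),'x',q[:,0].min().round(4),q[:,0].max().round(4),'ymed',np.median(q[:,1]).round(4),'y',q[:,1].min().round(4),q[:,1].max().round(4))
```

```text
t 17.27 q [-0.221 -0.399  1.997 -0.     1.54  -1.848] p [ 0.448  -0.0246  0.2391] x [-0.998 -0.056 -0.004] y [-0.056  0.998 -0.001] z [ 0.004 -0.001 -1.   ] F [ 0.3  0.3 -1.9] T [ 0.01 -0.04  0.01] op 0.011 g 68.4
top 170 [ 0.0123 -0.0063 -0.0317] [0.0586 0.01   0.0858]
-0.03 89 x 0.0249 0.0581 ymed -0.0001 y -0.0063 0.0057
side 2303 [-0.0522 -0.0136 -0.0555] [0.0644 0.0139 0.095 ]
-0.04 23 x -0.0011 0.0154 ymed -0.0045 y -0.0136 0.0127
-0.03 203 x -0.0522 0.0633 ymed 0.0023 y -0.0111 0.0128
-0.02 205 x -0.0512 0.0634 ymed 0.0039 y -0.0006 0.0128
-0.01 170 x -0.052 0.063 ymed 0.0027 y -0.001 0.0134
0.0 201 x -0.0518 0.0638 ymed 0.0021 y -0.0006 0.0115
0.01 217 x -0.0511 0.0631 ymed 0.0022 y -0.0004 0.0046
0.02 220 x -0.051 0.0634 ymed 0.0022 y -0.0006 0.005
0.03 210 x -0.0514 0.0634 ymed 0.0023 y -0.0005 0.0054
0.04 203 x -0.0507 0.0637 ymed 0.0022 y 0.0001 0.005
0.05 229 x -0.0502 0.0644 ymed 0.0026 y -0.0007 0.0073
0.06 194 x -0.05 0.0629 ymed 0.0045 y 0.0001 0.0079
0.07 104 x -0.0501 0.0636 ymed 0.0039 y -0.0015 0.0085
0.08 72 x -0.0203 0.0326 ymed 0.0087 y -0.0091 0.0118
0.09 19 x -0.0182 0.0327 ymed 0.003 y -0.0061 0.0104
wrist 7667 [-0.0397 -0.014  -0.06  ] [0.0616 0.014  0.0907]
-0.04 792 x -0.0101 0.0137 ymed -0.0049 y -0.0137 0.014
-0.03 4354 x -0.0397 0.0612 ymed 0.0004 y -0.014 0.0139
-0.02 433 x 0.0071 0.0612 ymed -0.0005 y -0.014 0.0139
-0.01 317 x 0.0073 0.0614 ymed -0.0032 y -0.0139 0.014
0.0 47 x 0.0366 0.0613 ymed -0.0008 y -0.0044 0.0028
0.01 31 x 0.0465 0.0613 ymed -0.0003 y -0.0042 0.003
0.02 26 x 0.0462 0.0614 ymed -0.0001 y -0.0043 0.0031
0.03 26 x 0.0466 0.0615 ymed -0.0001 y -0.0042 0.0032
0.05 65 x 0.0165 0.0616 ymed 0.0052 y -0.0012 0.0059
0.06 36 x 0.0152 0.0616 ymed 0.0066 y -0.0013 0.0074
0.07 23 x 0.0146 0.0616 ymed 0.0072 y 0.0001 0.0088
0.08 114 x 0.0142 0.0306 ymed 0.0087 y -0.0089 0.0107
```

```bash
cat > hinge.py <<'E'
from h import *
def hinge(W):
    P=W.reshape(-1,3); P=P[(P[:,2]>.0875)&(P[:,2]<.1)&(abs(P[:,0]-.54)<.025)&(abs(P[:,1]+.207)<.055)]
    return P
def kn(P):
    if len(P)<30: return print('few',len(P))
    k=cv2.kmeans(P[:,1:2].astype(np.float32),3,None,(3,100,1e-5),20,cv2.KMEANS_PP_CENTERS)[1].ravel()
    for i in sorted(range(3),key=lambda i:P[k==i,1].mean()):
        Q=P[k==i]; t=Q[Q[:,2]>np.quantile(Q[:,2],.7)]
        print('  n',len(Q),'x',Q[:,0].min().round(4),Q[:,0].max().round(4),'y',np.quantile(Q[:,1],.03).round(4),np.quantile(Q[:,1],.97).round(4),'ztop',np.quantile(Q[:,2],.95).round(4),'apex x',t[:,0].mean().round(4))
E
python3 - <<'E'
from hinge import *
for n in ('top0','side0','w4','top2','side2','wrist2'):
    im=dict(np.load(f'/tmp/{n}.npz')); W=cloud(im); print(n); kn(hinge(W))
    A=W.reshape(-1,3)
    b=A[(A[:,2]>.09)&(A[:,2]<.25)&(A[:,0]>.556)&(A[:,0]<.66)&(A[:,1]<-.09)&(A[:,1]>-.27)]
    if len(b): print('  bottle minx',np.quantile(b[:,0],.01).round(3),'y',b[b[:,0].argmin(),1].round(3),'zmax',b[:,2].max().round(3))
    w=A[(A[:,2]>.02)&(A[:,2]<.4)&(abs(A[:,0]-.53)<.05)&(A[:,1]<-.268)]
    if len(w): print('  wall y',np.quantile(w[:,1],.99).round(3))
E
```

```text
top0
  n 94 x 0.5294 0.5473 y -0.2533 -0.2362 ztop 0.0965 apex x 0.5387
  n 86 x 0.5313 0.5493 y -0.2143 -0.1992 ztop 0.0955 apex x 0.5402
  n 81 x 0.5335 0.5519 y -0.1777 -0.1632 ztop 0.0958 apex x 0.5427
  bottle minx 0.583 y -0.15 zmax 0.192
  wall y -0.293
side0
  n 30 x 0.5238 0.5395 y -0.2532 -0.2362 ztop 0.0952 apex x 0.5333
  n 32 x 0.5273 0.5448 y -0.2168 -0.1994 ztop 0.0951 apex x 0.5361
  n 33 x 0.5289 0.547 y -0.1786 -0.1621 ztop 0.0948 apex x 0.5379
  bottle minx 0.578 y -0.143 zmax 0.225
  wall y -0.291
w4
  n 206 x 0.5273 0.5464 y -0.2508 -0.2361 ztop 0.0959 apex x 0.5363
  n 190 x 0.5291 0.5493 y -0.214 -0.1995 ztop 0.0959 apex x 0.5386
  n 209 x 0.532 0.5511 y -0.1775 -0.162 ztop 0.0961 apex x 0.5413
  bottle minx 0.58 y -0.146 zmax 0.191
  wall y -0.292
top2
  n 93 x 0.5294 0.5472 y -0.2532 -0.2365 ztop 0.0966 apex x 0.5384
  n 84 x 0.5316 0.5492 y -0.2143 -0.1994 ztop 0.0964 apex x 0.54
  n 68 x 0.5322 0.5519 y -0.1778 -0.1657 ztop 0.0962 apex x 0.5422
  bottle minx 0.585 y -0.157 zmax 0.193
  wall y -0.293
side2
few 0
  bottle minx 0.578 y -0.144 zmax 0.248
  wall y -0.305
wrist2
  n 249 x 0.5269 0.5457 y -0.251 -0.2356 ztop 0.096 apex x 0.5366
  n 249 x 0.5288 0.5481 y -0.2138 -0.1985 ztop 0.0958 apex x 0.5385
  n 228 x 0.5319 0.5502 y -0.1778 -0.1622 ztop 0.0959 apex x 0.5408
  bottle minx 0.58 y -0.145 zmax 0.191
  wall y -0.292
```

Emit:
{"method": "drive_tool", "body": {
  "steps": [
    {"translation":[0,0,0],"angular":[0,0,0.5],"gripper":0},
    {"translation":[0,0,0],"angular":[0,0,1],"gripper":0},
    {"translation":[0,0,0],"angular":[0,0,1],"gripper":0},
    {"translation":[0,0,0],"angular":[0,0,1],"gripper":0},
    {"translation":[0,0,0],"angular":[0,0,1],"gripper":0},
    {"translation":[0,0,0],"angular":[0,0,1],"gripper":0},
    {"translation":[0,0,0],"angular":[0,0,1],"gripper":0},
    {"translation":[0,0,0],"angular":[0,0,1],"gripper":0}
  ]
}}

```text
t: 18.42
tool_pos: [0.4463, -0.0242, 0.2353]
tool_rot: [-1.499, -2.758, 0.001]
contact_force: [-0.9, -0.2, -2.0]
opening: 0.0108
grip_force: 68.3
```

Emit:
{"method": "drive_tool", "body": {
  "steps": [
    {"translation":[0,0,0],"angular":[0,0,1],"gripper":0},
    {"translation":[0,0,0],"angular":[0,0,1],"gripper":0},
    {"translation":[0,0,0],"angular":[0,0,1],"gripper":0},
    {"translation":[0,0,0],"angular":[0,0,1],"gripper":0},
    {"translation":[0,0,0],"angular":[0,0,0.56],"gripper":0},
    {"translation":[0,0,0],"angular":[0,0,0],"gripper":0}
  ]
}}

```text
t: 19.18
tool_pos: [0.4463, -0.0242, 0.2355]
tool_rot: [-2.281, -2.157, 0.002]
contact_force: [0.8, -0.1, -1.6]
opening: 0.0108
grip_force: 68.3
```

```bash
python3 -c "
from h import *
o,R=log(); print(R.T@(np.array([.5385,-.2105,.239])-o['tool_pos'])/.04)"
```

```text
t 19.18 q [-0.221 -0.397  2.002 -0.     1.539 -0.165] p [ 0.4463 -0.0242  0.2355] x [0.056 0.998 0.   ] y [ 0.998 -0.056 -0.002] z [-0.002  0.    -1.   ] F [ 0.8 -0.1 -1.6] T [0.04 0.02 0.03] op 0.0108 g 68.3
[-4.52056629  2.55992908 -0.09417477]
```

Emit:
{"method": "drive_tool", "body": {
  "steps": [
    {"translation":[-0.4,0.22,-0.1],"angular":[0,0,0],"gripper":0},
    {"translation":[-0.75,0.42,0],"angular":[0,0,0],"gripper":0},
    {"translation":[-0.75,0.42,0],"angular":[0,0,0],"gripper":0},
    {"translation":[-0.75,0.42,0],"angular":[0,0,0],"gripper":0},
    {"translation":[-0.75,0.42,0],"angular":[0,0,0],"gripper":0},
    {"translation":[-0.75,0.42,0],"angular":[0,0,0],"gripper":0},
    {"translation":[-0.37,0.24,0],"angular":[0,0,0],"gripper":0},
    {"translation":[0,0,0],"angular":[0,0,0],"gripper":0}
  ]
}}

```text
t: 20.18
tool_pos: [0.539, -0.2117, 0.2404]
tool_rot: [-2.284, -2.156, 0.0]
contact_force: [0.1, -0.1, -1.9]
opening: 0.0107
grip_force: 68.4
```

```bash
cat > meas.py <<'E'
from hinge import *
import sys
tag=sys.argv[1]
o,R=log(); p=o['tool_pos']
for n in('top','side','wrist'):
    im=ctrl.get_image(n); np.savez(f'/tmp/{n}{tag}',**im); save(im,f'{n}{tag}.png')
    W=cloud(im); print(n); P=hinge(W); kn(P[P[:,2]<.0975])
    T=(W.reshape(-1,3)-p)@R
    m=(abs(T[:,1])<.014)&(abs(T[:,0])<.07)&(T[:,2]>-.06)&(T[:,2]<.1); Q=T[m]
    for a,b in ((-.033,-.025),(.0,.03),(.03,.06),(.075,.085),(.085,.096)):
        q=Q[(Q[:,2]>=a)&(Q[:,2]<b)]
        if len(q)>10: print('   lid z%.3f'%a,len(q),'x',np.quantile(q[:,0],.01).round(4),np.quantile(q[:,0],.99).round(4),'ymed',np.median(q[:,1]).round(4),'y',np.quantile(q[:,1],.02).round(4),np.quantile(q[:,1],.98).round(4))
E
python3 meas.py 3
```

```text
t 20.18 q [-0.503 -0.06   1.711  0.     1.493 -0.445] p [ 0.539  -0.2117  0.2404] x [0.058 0.998 0.001] y [ 0.998 -0.058 -0.001] z [-0.001  0.001 -1.   ] F [ 0.1 -0.1 -1.9] T [ 0.03 -0.03 -0.01] op 0.0107 g 68.4
top
  n 15 x 0.539 0.5519 y -0.1771 -0.1726 ztop 0.0955 apex x 0.5437
  n 23 x 0.534 0.5514 y -0.1713 -0.1676 ztop 0.0957 apex x 0.5431
  n 25 x 0.5338 0.5511 y -0.1671 -0.1631 ztop 0.096 apex x 0.5455
   lid z-0.033 30 x 0.0052 0.0598 ymed 0.0008 y -0.0015 0.0067
   lid z0.000 53 x -0.0548 0.0602 ymed -0.0009 y -0.0017 0.0025
   lid z0.030 46 x -0.0101 0.0603 ymed -0.0008 y -0.0028 0.0018
side
  n 30 x 0.5247 0.5416 y -0.2514 -0.2358 ztop 0.0945 apex x 0.534
  n 31 x 0.5263 0.542 y -0.2162 -0.1982 ztop 0.0946 apex x 0.5365
  n 34 x 0.5288 0.5462 y -0.1783 -0.1625 ztop 0.0947 apex x 0.5361
   lid z-0.033 94 x -0.0102 0.0593 ymed -0.0031 y -0.0124 0.0086
   lid z0.000 240 x -0.0528 0.0609 ymed -0.0074 y -0.009 -0.0028
   lid z0.030 230 x -0.0519 0.0605 ymed -0.007 y -0.0087 -0.0015
   lid z0.075 49 x -0.0232 0.0307 ymed -0.0095 y -0.0127 0.0026
   lid z0.085 48 x -0.0218 0.0302 ymed -0.0013 y -0.0129 0.0042
wrist
  n 47 x 0.5318 0.5502 y -0.1778 -0.1727 ztop 0.0944 apex x 0.544
  n 51 x 0.532 0.5504 y -0.1724 -0.1675 ztop 0.095 apex x 0.5416
  n 59 x 0.5323 0.5506 y -0.1672 -0.1624 ztop 0.0948 apex x 0.5425
   lid z-0.033 4251 x -0.0346 0.0604 ymed -0.0003 y -0.0091 0.0089
   lid z0.000 102 x 0.0469 0.0619 ymed -0.0014 y -0.0053 0.0019
   lid z0.030 117 x 0.0168 0.0619 ymed 0.0041 y -0.0049 0.0063
   lid z0.075 129 x 0.0148 0.0306 ymed 0.007 y -0.0099 0.0096
```

Emit:
{"method": "drive_tool", "body": {
  "steps": [
    {"translation":[0.02,0,0.3],"angular":[0,0,0],"gripper":0},
    {"translation":[0,0,0.4],"angular":[0,0,0],"gripper":0},
    {"translation":[0,0,0.4],"angular":[0,0,0],"gripper":0},
    {"translation":[0,0,0.16],"angular":[0,0,0],"gripper":0},
    {"translation":[0,0,0],"angular":[0,0,0],"gripper":0}
  ]
}}

```text
t: 20.95
tool_pos: [0.5385, -0.2096, 0.1893]
tool_rot: [-2.282, -2.156, 0.001]
contact_force: [0.2, 0.3, -1.8]
opening: 0.0111
grip_force: 68.4
```

```bash
python3 meas.py 4
python3 - <<'E'
from h import *
o=ctrl.get_obs(); R=Ro.from_rotvec(o['tool_rot']).as_matrix(); p=o['tool_pos']
for n in ('top4','side4','wrist4'):
    im=dict(np.load(f'/tmp/{n}.npz')); W=cloud(im).reshape(-1,3); T=(W-p)@R
    q=T[(abs(T[:,1])<.012)&(T[:,0]>.013)&(T[:,0]<.06)&(T[:,2]<-.022)&(T[:,2]>-.036)]
    for a,b in ((.013,.035),(.042,.058)):
        s=q[(q[:,0]>a)&(q[:,0]<b)]
        if len(s)>4: print(n,len(s),'ztop',np.quantile(s[:,2],[.1,.5]).round(4),'y',np.quantile(s[:,1],[.03,.5,.97]).round(4))
E
python3 -c "
import cv2;a=cv2.imread('pics/side4.png')[110:260,280:440];cv2.imwrite('pics/c4.png',cv2.resize(a,(640,600),interpolation=cv2.INTER_CUBIC))"
```

```text
t 20.95 q [-0.5   -0.028  1.765 -0.     1.406 -0.443] p [ 0.5385 -0.2096  0.1893] x [0.057 0.998 0.001] y [ 0.998 -0.057 -0.002] z [-0.002  0.001 -1.   ] F [ 0.2  0.3 -1.8] T [-0.02  0.    0.01] op 0.0111 g 68.4
top
few 15
   lid z-0.033 27 x 0.008 0.0599 ymed 0.0014 y -0.0011 0.0071
   lid z0.000 40 x -0.0556 0.0604 ymed -0.0005 y -0.0013 0.0016
   lid z0.030 37 x -0.0182 0.0605 ymed -0.0006 y -0.0015 0.0018
side
  n 11 x 0.5252 0.5312 y -0.2526 -0.2374 ztop 0.0936 apex x 0.5303
  n 19 x 0.528 0.5408 y -0.224 -0.2001 ztop 0.0964 apex x 0.5352
  n 36 x 0.5295 0.546 y -0.1833 -0.1628 ztop 0.095 apex x 0.5378
   lid z-0.033 91 x -0.0111 0.0589 ymed -0.0029 y -0.0138 0.0125
   lid z0.000 210 x -0.054 0.0589 ymed -0.0067 y -0.0081 -0.0014
   lid z0.030 202 x -0.0533 0.0597 ymed -0.0061 y -0.0081 -0.0024
   lid z0.075 46 x -0.0246 0.0303 ymed -0.0092 y -0.0121 0.0002
   lid z0.085 54 x -0.0373 0.0435 ymed -0.0014 y -0.0107 0.0046
wrist
  n 23 x 0.5298 0.5489 y -0.2105 -0.2042 ztop 0.0913 apex x 0.5475
  n 90 x 0.5315 0.5504 y -0.178 -0.1704 ztop 0.094 apex x 0.5399
  n 119 x 0.5318 0.5507 y -0.1696 -0.1623 ztop 0.0948 apex x 0.5398
   lid z-0.033 4280 x -0.0361 0.0589 ymed 0.0005 y -0.0091 0.0092
   lid z0.000 96 x 0.0452 0.0601 ymed -0.0001 y -0.0039 0.0033
   lid z0.030 117 x 0.0143 0.0601 ymed 0.0055 y -0.0035 0.0077
   lid z0.075 123 x 0.0129 0.0286 ymed 0.0085 y -0.0084 0.0111
   lid z0.085 57 x 0.0285 0.0469 ymed -0.0036 y -0.0062 0.0077
top4 14 ztop [-0.0281 -0.0257] y [-0.0018 -0.0001  0.0022]
side4 32 ztop [-0.0271 -0.0263] y [-0.0093 -0.0059  0.0016]
side4 12 ztop [-0.0271 -0.026 ] y [-0.0059 -0.0046 -0.0015]
wrist4 1204 ztop [-0.0291 -0.0283] y [-0.0057  0.0001  0.0055]
wrist4 447 ztop [-0.0291 -0.0282] y [-0.0024 -0.0003  0.0022]
```

View pics/c4.png

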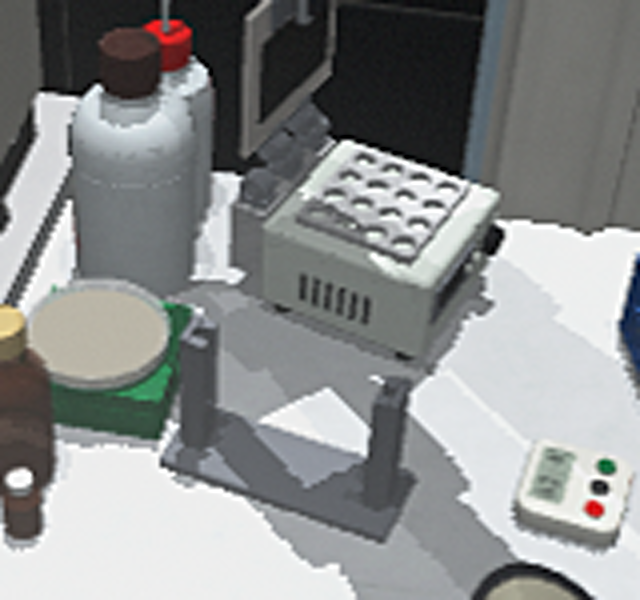

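The crop shows the dark pad facing the heater's front and the lid knuckles going down between the hinge knuckles at (270,165). The gripper is above the frame.

Emit:
{"method": "drive_tool", "body": {
  "steps": [
    {"translation":[0,-0.012,0.15],"angular":[0,0,0],"gripper":0},
    {"translation":[0,0,0.15],"angular":[0,0,0],"gripper":0},
    {"translation":[0,0,0.12],"angular":[0,0,0],"gripper":0},
    {"translation":[0,0,0.05],"angular":[0,0,0],"gripper":0},
    {"translation":[0,0,0],"angular":[0,0,0],"gripper":0},
    {"translation":[0,0,0],"angular":[0,0,0],"gripper":0}
  ]
}}

```text
t: 21.85
tool_pos: [0.5386, -0.21, 0.1719]
tool_rot: [2.283, 2.157, 0.0]
contact_force: [0.6, -0.3, -1.8]
opening: 0.0112
grip_force: 68.4
```

```bash
python3 meas.py 5
python3 - <<'E'
from h import *
# knuckle cylinder points seen by wrist/side at final, world frame, both lid and hinge
for n in ('side5','wrist5','top5'):
    W=cloud(dict(np.load(f'/tmp/{n}.npz'))).reshape(-1,3)
    P=W[(abs(W[:,0]-.54)<.02)&(abs(W[:,1]+.207)<.055)&(W[:,2]>.078)&(W[:,2]<.099)]
    u=np.array([.058,.998]); s=(P[:,:2]-[.539,-.207])@u; e=(P[:,:2]-[.539,-.207])@[.998,-.058]
    for c,nm in ((-37,'H'),(-18.5,'L'),(0,'H'),(18.5,'L'),(37,'H')):
        m=abs(s-c/1000)<.006; q=np.c_[e[m],P[m,2]]
        if len(q)<8: continue
        from scipy.optimize import least_squares
        r=least_squares(lambda a:np.hypot(q[:,0]-a[0],q[:,1]-a[1])-.010,[0,.085],loss='soft_l1',f_scale=.0007)
        print(n,nm,c,len(q),'e,z',r.x.round(4),'res',np.median(abs(r.fun)).round(5))
for i in range(5):
    o=ctrl.get_obs(); ctrl.get_image('wrist'); print(o['tool_pos'].round(4),o['contact_force'].round(1))
E
```

```text
t 21.85 q [-0.5   -0.015  1.782 -0.     1.374 -0.444] p [ 0.5386 -0.21    0.1719] x [ 0.057  0.998 -0.   ] y [ 0.998 -0.057  0.   ] z [ 0. -0. -1.] F [ 0.6 -0.3 -1.8] T [-0.06 -0.06 -0.03] op 0.0112 g 68.4
top
few 8
   lid z-0.033 26 x 0.0087 0.0589 ymed 0.0021 y -0.0009 0.0078
   lid z0.000 36 x -0.054 0.0605 ymed -0.0007 y -0.0014 0.0027
   lid z0.030 39 x -0.0556 0.0603 ymed -0.0005 y -0.0013 0.0027
side
  n 25 x 0.5237 0.534 y -0.2517 -0.2279 ztop 0.0951 apex x 0.5296
  n 34 x 0.5255 0.5367 y -0.2236 -0.1953 ztop 0.0965 apex x 0.5319
  n 43 x 0.5272 0.5469 y -0.1919 -0.1625 ztop 0.0967 apex x 0.534
   lid z-0.033 84 x -0.0191 0.0599 ymed -0.002 y -0.0134 0.0099
   lid z0.000 198 x -0.0539 0.0599 ymed -0.0071 y -0.0086 -0.0024
   lid z0.030 195 x -0.0532 0.0595 ymed -0.0067 y -0.0085 -0.0026
   lid z0.075 104 x -0.0416 0.0473 ymed -0.0081 y -0.013 -0.0021
   lid z0.085 72 x -0.0431 0.0479 ymed -0.0102 y -0.0127 0.005
wrist
  n 109 x 0.53 0.55 y -0.2041 -0.1876 ztop 0.0951 apex x 0.5457
  n 108 x 0.5306 0.5506 y -0.1865 -0.1734 ztop 0.0944 apex x 0.545
  n 181 x 0.5317 0.551 y -0.1
[... 248 characters left out ...]
58 0.0475 ymed 0.0065 y -0.0093 0.0101
   lid z0.085 64 x 0.0007 0.0478 ymed 0.006 y -0.0094 0.0105
side5 H -37 21 e,z [-0.002   0.0852] res 0.00149
side5 L -18.5 21 e,z [-0.0024  0.0875] res 0.00106
side5 H 0 19 e,z [-0.0025  0.0838] res 0.00067
side5 L 18.5 21 e,z [-0.0017  0.0872] res 0.00112
side5 H 37 40 e,z [-0.0022  0.0849] res 0.00161
wrist5 H 0 26 e,z [0.0003 0.0853] res 8e-05
wrist5 L 18.5 88 e,z [0.0001 0.0875] res 0.00019
wrist5 H 37 193 e,z [0.0002 0.0853] res 0.00032
[ 0.5386 -0.2099  0.1719] [ 0.4  0.2 -2.9]
[ 0.5386 -0.2099  0.1718] [ 0.  -0.5 -1.2]
[ 0.5385 -0.2099  0.1718] [-0.9  0.4 -1.8]
[ 0.5385 -0.2099  0.1717] [-0.1  0.3 -1.9]
[ 0.5385 -0.2099  0.1717] [-0.2  0.6 -2.1]
```

Emit:
{"method": "drive_tool", "body": {
  "steps": [
    {"translation":[0,0,0.05],"angular":[0,0,0],"gripper":0},
    {"translation":[0,0,0],"angular":[0,0,0],"gripper":0},
    {"translation":[0,0,0],"angular":[0,0,0],"gripper":0},
    {"translation":[0,0,0],"angular":[0,0,0],"gripper":0},
    {"translation":[0,0,0],"angular":[0,0,0],"gripper":0}
  ]
}}

```text
t: 22.88
tool_pos: [0.5385, -0.2099, 0.1696]
tool_rot: [2.284, 2.158, 0.0]
contact_force: [0.2, 0.2, -2.1]
opening: 0.011
grip_force: 68.4
```

```bash
cat > fin.py <<'E'
from h import *
from scipy.optimize import least_squares
log()
for n in ('wrist','side','top'):
    im=ctrl.get_image(n); save(im,n+'6.png'); W=cloud(im).reshape(-1,3)
    P=W[(abs(W[:,0]-.54)<.02)&(abs(W[:,1]+.207)<.055)&(W[:,2]>.078)&(W[:,2]<.099)]
    s=(P[:,:2]-[.539,-.207])@[.058,.998]; e=(P[:,:2]-[.539,-.207])@[.998,-.058]
    for c,nm in ((-37,'H'),(-18.5,'L'),(0,'H'),(18.5,'L'),(37,'H')):
        m=abs(s-c/1000)<.006; q=np.c_[e[m],P[m,2]]
        if len(q)<8: continue
        r=least_squares(lambda a:np.hypot(q[:,0]-a[0],q[:,1]-a[1])-.010,[0,.085],loss='soft_l1',f_scale=.0007)
        print(n,nm,c,len(q),'e,z',r.x.round(4),'res',np.median(abs(r.fun)).round(5))
    if n=='top':
        B=W[(np.hypot(W[:,0]-.368,W[:,1]-.2355)<.06)&(W[:,2]>.085)]; print('handle',len(B),B.mean(0).round(3),B.max(0).round(3))
for i in range(4):
    o=ctrl.get_obs(); ctrl.get_image('wrist'); print(o['tool_pos'].round(4),o['contact_force'].round(1),o['grip_force'])
E
python3 fin.py
```

```text
t 22.88 q [-0.5   -0.013  1.784 -0.     1.37  -0.444] p [ 0.5385 -0.2099  0.1696] x [ 0.057  0.998 -0.   ] y [ 0.998 -0.057  0.   ] z [ 0. -0. -1.] F [ 0.2  0.2 -2.1] T [-0.05 -0.04 -0.05] op 0.011 g 68.4
wrist H 0 22 e,z [0.0004 0.085 ] res 0.00024
wrist L 18.5 89 e,z [-0.0001  0.0855] res 0.00022
wrist H 37 195 e,z [0.0002 0.0853] res 0.00023
side H -37 17 e,z [-0.0022  0.0836] res 0.00057
side L -18.5 20 e,z [-0.0022  0.0855] res 0.00111
side H 0 21 e,z [-0.0026  0.0837] res 0.00105
side L 18.5 21 e,z [-0.0028  0.0857] res 0.0008
side H 37 36 e,z [-0.0018  0.0872] res 0.00158
handle 91 [0.371 0.203 0.101] [0.386 0.212 0.106]
[ 0.5385 -0.2099  0.1696] [ 0.6  0.9 -2.3] 68.39285731315613
[ 0.5385 -0.2098  0.1696] [-0.1 -0.2 -2.1] 68.3924674987793
[ 0.5385 -0.2099  0.1696] [-0.1  0.  -1.4] 68.39328289031982
[ 0.5385 -0.2099  0.1696] [ 1.   0.1 -1.7] 68.39279294013977
```

The knuckle axes agree to within about half a millimetre. The force is still just the lid's weight, as it was in free air. Handing in.

```bash
python3 -c "
from station import ctrl
print(ctrl.finish_job())"
```

```text
the job is handed in; nothing more can be done
None
```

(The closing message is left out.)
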